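# Line up the breakfast set by height on the serving board

## Robot

A 6-joint arm with a two-finger parallel gripper is mounted at the origin on a cart in front of the work surface, level with it; the furniture and walls round the work are solid. World frame = base frame: x ahead of the robot, y to its left, z up, the work surface at z = 0. Lengths are in m, angles in rad, forces in N, time in s.
With the tool pointing down it reaches from about 0.375 to 0.975 m from the base axis. Payload 3.8 kg.
Tool frame: the origin (TCP) lies midway between the tips of the shut fingers; the grasp point (between the pads) lies 19 mm behind it; y points along the fingers, x is the direction in which the jaws open and shut, and the axes are right-handed (so a half turn about y gives the same grasp; the last joint's range is limited). The gripper opens to 85 mm and grips with 20 to 120 N. Pads are 22 mm wide; open, the fingers measure 114 mm over their backs; the gripper's body (76 mm by 85 mm) begins 54 mm behind the grasp point. The pads swing forward as they close: fully open they stand 13 mm farther back than shut.
Start: joints at [-1.2, 0.264, 1.604, -0, 1.274, -0.037], TCP at [0.268, -0.62, 0.231] pointing down, gripper open.
Joint ranges: [-2.63, 2.63], [-0.94, 2.18], [0.31, 2.57], [-1.31, 4.45], [0, 2.66], [-2.55, 2.55]. Speed limits (rad/s): [2.57, 2.57, 3.14, 3.14, 3.14, 3.14].

## Interface

Orientations are given as a unit quaternion [w, x, y, z].
In Python, from plant import status, vision, workorder gives the robot as it stands. The module is installed in compiled form; this text tells all that it offers.
- The arm moves only by the tool drive_tool, never from a script. Its argument "plan" is a list of rows, each a list of 5 numbers: the finger opening in mm, from 0 to 85.4, then the shift along the tool's x, y, z in mm, then the turn about the tool's y in rad. In form: [[gripper, tx, ty, tz, yaw], ...]. A call has 1 to 12 rows; each row is the pose to reach, as a shift and turn from the pose commanded when the call began, along the tool's axes at that moment; what a row does not reach only later rows make up. A row lasts 1/10 s, in which the tool goes at most 50 mm and 8.59 degrees, less where a joint would pass 70% of its speed; a pose out of reach is approached as far as the arm can. A call with a gripper value outside its range is refused whole. The fingers move at their own pace and stop on an object; "squeeze" is the grip in N (left out, the last holds). Time passes only in rows, so rows that repeat a pose let the fingers close. It gives the time, the measured TCP pose, the force and the opening at its end, in the units of the state.
- status.get_state(): the state, without advancing time (a new reading comes with each control period).
- vision.grab_frame(name): name is "side" or "top" or "wrist"; returns a dict with "img" (384x512x3 uint8, red, green, blue), "fov_y" (degrees; the focal length in pixels is half the picture's height over the tangent of half this angle, whatever the lens; pixels are square), "cx", "cy" (the principal point, pixels), "distortion" ([k1, k2, p1, p2, k3] as OpenCV has them; the pictures are not rectified), "extrinsics" (4x4, takes a point from world to camera coordinates). Camera axes: x right, y down, z forward; pixel columns grow to the right and rows downward; lengths in m; the calibration is good to about 2 mm. A picture is of the moment at which its call begins. There is no depth.
- workorder.job_done(): hands the job in, once; it reports no verdict.
The state is a dict: "t": time; "joint_pos": joint angles; "qvel": joint speeds; "effort": joint torques, N m; "position": TCP position; "eef_rot": TCP orientation; "force": force on the tool from outside, world axes, zero at the start; "wrist_torque": the same for the moment, N m; "width": opening from 0.0 (shut) to 1.0 (fully open).
Only numpy, scipy, OpenCV 4.12 (cv2) and the standard library are available. Lean on these libraries where they do the work, as an engineer would, in place of code of your own. Each camera call takes 0.05 s, during which the arm holds its last target. There are 200 camera calls.

## Task

Set the pepper mill, salt shaker, honey jar and egg cup that stand in front of the serving board out on it in order of height, one upright on the middle of each cork pad: the tallest on the pad next to the candle, stepping down to the lowest on the pad next to the blue bowl. Leave the candle and the bowl where they are.

Things in the scene. Friction and masses are not known exactly. Their poses are not given: they have to be found in the camera images.
- pepper_mill: Dark wooden pepper mill, the tallest of the four: 130 mm high with its small metal knob, 58 mm across at the widest, waisted in the middle; best gripped at the head, from 94 to 119 mm up, 50 mm across. Loose; stands upright on the worktop in front of the board (nearer the robot), turned any way; like things by the back wall are fixed and not meant. Origin: centre of its underside, z up its axis.
- salt_shaker: Glass salt shaker with a grey domed cap, second tallest: 90 mm high, glass body up to 44 mm across (to 74 mm up), cap 34 mm across. Loose; stands upright on the worktop in front of the board (nearer the robot), turned any way; like things by the back wall are fixed and not meant. Origin: centre of its underside, z up its axis.
- honey_jar: Small glass jar with a yellow-brown screw lid, third in height: 75 mm high, up to 59 mm across; it can be gripped anywhere along its sides or by the lid (64 to 75 mm up, 55 mm across, fixed on). Loose; stands upright on the worktop in front of the board (nearer the robot), turned any way; like things by the back wall are fixed and not meant. Origin: centre of its underside, z up its axis.
- egg_cup: White china egg cup, the lowest of the four: 61 mm high, 49 mm across at the rim, narrow waist, round foot; the cup part, from about 36 mm up to the rim, is the place to grip it, 44 to 49 mm across. Loose; stands upright on the worktop in front of the board (nearer the robot), turned any way; like things by the back wall are fixed and not meant. Origin: centre of its underside, z up its axis.
- pad_1: Round cork pad, 66 mm across, 3 mm thick, fixed on the dark wooden serving board; first in the row, at the left (+y) end. The four pads are alike, in one straight row, 82 mm apart centre to centre. Their tops lie 17 mm above the worktop. Origin: centre of its underside; z up, y along the row from pad_4 towards pad_1, x across the board, away from the robot.
- pad_2: Round cork pad, 66 mm across, 3 mm thick, fixed on the dark wooden serving board; second from the left (+y). The four pads are alike, in one straight row, 82 mm apart centre to centre. Their tops lie 17 mm above the worktop. Origin: centre of its underside; z up, y along the row from pad_4 towards pad_1, x across the board, away from the robot.
- pad_3: Round cork pad, 66 mm across, 3 mm thick, fixed on the dark wooden serving board; third from the left, second from the right. The four pads are alike, in one straight row, 82 mm apart centre to centre. Their tops lie 17 mm above the worktop. Origin: centre of its underside; z up, y along the row from pad_4 towards pad_1, x across the board, away from the robot.
- pad_4: Round cork pad, 66 mm across, 3 mm thick, fixed on the dark wooden serving board; last in the row, at the right (-y) end. The four pads are alike, in one straight row, 82 mm apart centre to centre. Their tops lie 17 mm above the worktop. Origin: centre of its underside; z up, y along the row from pad_4 towards pad_1, x across the board, away from the robot.
- candle_tin: Candle in a low open metal tin, 75 mm across, 42 mm high; stands loose on the board (top 14 mm above the worktop) in line with the pads, 90 mm beyond the centre of the end pad, at the left end in some starts and at the right end in others. It marks the end where the tallest goes and stays where it is. Origin: centre of its underside.
- pinch_bowl: Small blue bowl, 69 mm across, 31 mm high; stands loose on the other end of the board, 90 mm beyond the centre of that end pad, and stays where it is. Origin: centre of its underside.
Mind the look-alikes: they are no part of the job. Leave any pink look-alike of the salt_shaker alone.

How it is judged:
By the outcome, as a careful person would: the job done as asked, in the order asked, and still so for the second after the job is handed in, with the robot touching nothing.
It also fails if it takes over 120 s, if anything falls off the work surface, if the arm or the gripper's body presses on something with over 40 N, if the wrist force passes 120 N, or if a joint passes its speed limit or range.

## Working session

There is one attempt and no reset: what is moved stays moved. The work goes in short steps, Python scripts to look and compute and a tool call to move; the robot and the scene stay as the last step left them, time stands still between calls to the robot, and variables do not carry over. Pictures are saved under pics/ and viewed, about 12 in all and at most 16, crops included, and the job is handed in when it is done.

Besides the shell and the picture viewer there is one more tool, called after "Request:" as name(argument=value, ...), one argument or row to a line, values as JSON. drive_tool: Moves the arm, as the interface text tells. Its arguments: {"type":"object","properties":{"plan":{"type":"array","items":{"type":"array","items":{"type":"number"}}},"squeeze":{"type":"number"}},"required":["plan"]}

```bash
mkdir -p pics
cat > h.py <<'E'
import cv2, numpy as np
from plant import status, vision, workorder
def grab(n,save=None):
    f=vision.grab_frame(n); f['img']=np.asarray(f['img'])
    if save: cv2.imwrite('pics/'+save,f['img'][:,:,::-1])
    return f
def K(f):
    h=f['img'].shape[0]; fl=h/2/np.tan(np.radians(f['fov_y'])/2)
    return np.array([[fl,0,f['cx']],[0,fl,f['cy']],[0,0,1.]])
def ray(f,px):
    p=cv2.undistortPoints(np.array(px,float).reshape(-1,1,2),K(f),np.array(f['distortion'],float)).reshape(-1,2)
    E=np.array(f['extrinsics']);R,t=E[:3,:3],E[:3,3]
    d=np.c_[p,np.ones(len(p))]@R
    return -R.T@t,d
def onplane(f,px,z):
    c,d=ray(f,px); return c+d*((z-c[2])/d[:,2])[:,None]
def proj(f,P):
    E=np.array(f['extrinsics'])
    return cv2.projectPoints(np.array(P,float).reshape(-1,1,3),cv2.Rodrigues(E[:3,:3])[0],E[:3,3],K(f),np.array(f['distortion'],float))[0].reshape(-1,2)
E
python3 - <<'E'
from h import *
a=grab('top','top0.png');b=grab('side','side0.png')
for f in(a,b):
    c,_=ray(f,[[256,192]]);print(c,f['fov_y'],f['distortion'])
s=status.get_state();print(s)
E
```

```text
[0.30073636 0.19877061 0.99250036] 56.87579637850157 [-0.08913361  0.          0.          0.          0.        ]
[0.190519   1.171164   0.62689973] 45.255355063431026 [0.05482688 0.         0.         0.         0.        ]
{'t': 0.1, 'joint_pos': array([-1.19988850e+00,  2.64723430e-01,  1.60525862e+00, -4.88302747e-06,
        1.27375370e+00, -3.69120537e-02]), 'qvel': array([ 1.01254011e-03, -7.44165190e-05, -2.73985811e-03, -5.90791735e-04,
        1.01224987e-03,  1.87803418e-04]), 'effort': array([ 3.64641983e-04, -5.16705251e+01, -3.68590593e+01, -5.61398190e-05,
        6.28054302e-03,  3.64888160e-05]), 'position': array([ 0.2674503 , -0.61900323,  0.23004439]), 'eef_rot': array([ 0.59132891, -0.59045307,  0.38900894, -0.38777227]), 'force': array([ 0.23067661,  0.91792494, -0.80205413]), 'wrist_torque': array([ 0.03955942, -0.01973822, -0.01738569]), 'width': 0.99934385757831}
```

View pics/top0.png

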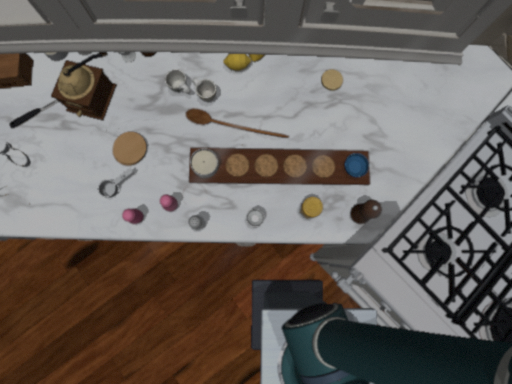

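View pics/side0.png

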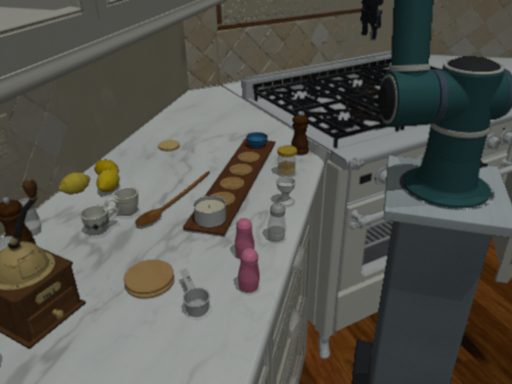

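Candidates:
- **Pepper mill:** dark mill at top (366,211) / side (300,133). The mill-like things at the back wall, side (20,215), are not meant.
- **Salt shaker:** clear shaker at top (196,221) / side (277,223). The pink look-alikes at top (168,202) and (132,215) are not meant.
- **Honey jar:** top (312,207) / side (287,160).
- **Egg cup:** top (256,216) / side (286,190). The metal cups at top (178,80) and (207,90) are not meant.
- **Ends of the row:** candle at top (204,162), so the left end is pad_1. Bowl at top (356,165).

Run:
```python
from h import *
a=grab('top');b=grab('side')
A=a['img'][140:240,180:390,::-1];B=b['img'][100:250,180:330,::-1]
A=cv2.resize(A,None,fx=3.8,fy=3.8,interpolation=cv2.INTER_CUBIC)
cv2.imwrite('pics/c1.png',A); cv2.imwrite('pics/c2.png',cv2.resize(B,None,fx=4,fy=4,interpolation=cv2.INTER_CUBIC))
print(onplane(a,[[204,162],[237,165],[266,165],[295,166],[323,166],[356,165]],.017).round(3))
for n,p,h in[('salt',(196,221),.08),('egg',(256,216),.06),('honey',(312,207),.075),('mill',(373,209),.125)]: print(n,onplane(a,[p],h).round(3))
for n,p,h in[('salt',(277,210),.085),('egg',(286,182),.061),('honey',(287,150),.075),('mill',(300,117),.12)]: print(n,onplane(b,[p],h).round(3))
```

```text
[[ 0.55   0.33   0.017]
 [ 0.543  0.236  0.017]
 [ 0.545  0.154  0.017]
 [ 0.544  0.072  0.017]
 [ 0.546 -0.009  0.017]
 [ 0.551 -0.105  0.017]]
salt [[0.378 0.335 0.08 ]]
egg [[0.395 0.181 0.06 ]]
honey [[0.42  0.035 0.075]]
mill [[ 0.411 -0.112  0.125]]
salt [[0.375 0.357 0.085]]
egg [[0.391 0.191 0.061]]
honey [[0.421 0.039 0.075]]
mill [[ 0.413 -0.098  0.12 ]]
```

View pics/c1.png

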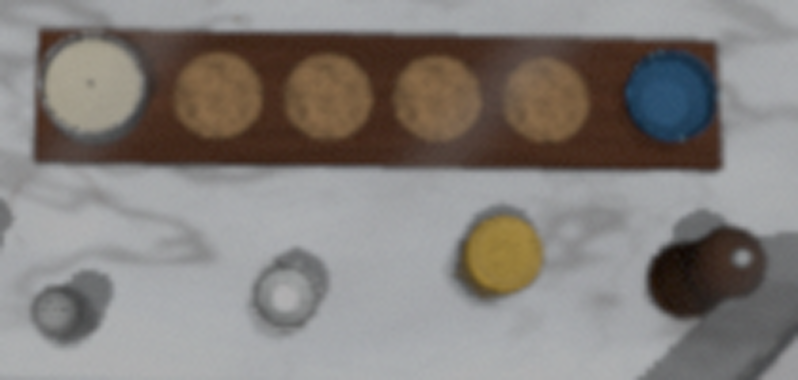

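View pics/c2.png

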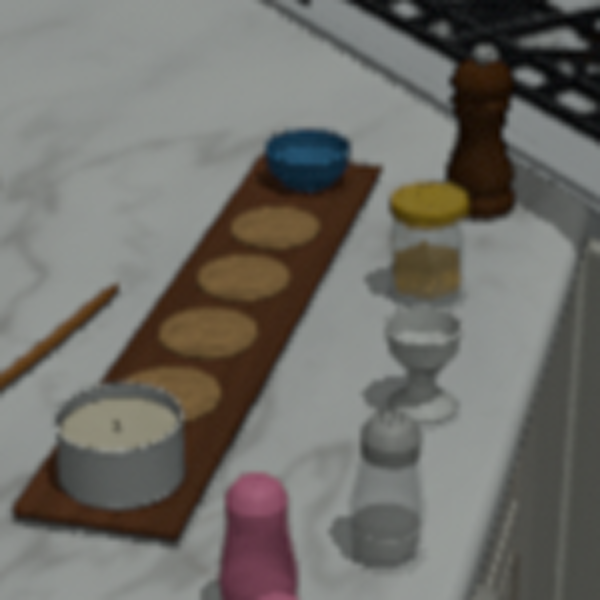

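The crops confirm the picks: mill, honey, egg cup and clear salt, with the pink shaker separate. The candle is at the pad_1 end, so mill→pad_1, salt→pad_2, honey→pad_3 and egg→pad_4. I'll place the lowest first.

```bash
cat >> h.py <<'E'
from scipy.spatial.transform import Rotation as Ro
def tool(): 
    s=status.get_state(); q=s['eef_rot']; return s['position'],Ro.from_quat([q[1],q[2],q[3],q[0]]).as_matrix(),s
def go(P,ax=None):
    p,R,s=tool(); d=R.T@(np.array(P)-p)*1000
    print('tcp',p.round(4),'toolx',R[:,0].round(3),'tooly',R[:,1].round(3),'toolz',R[:,2].round(3),'t',s['t'],'w',s['width'],'F',s['force'].round(1),'q',s['joint_pos'].round(2))
    print('shift mm',d.round(1))
    if ax is not None:
        v=R.T@np.array(ax,float); # rotate about y by th: x->(cos,0,-sin)
        print('yaw',np.arctan2(-v[2],v[0]).round(3))
def tri(a,pa,b,pb):
    c1,d1=ray(a,[pa]);c2,d2=ray(b,[pb]);d1=d1[0];d2=d2[0]
    l=np.linalg.lstsq(np.c_[d1,-d2],c2-c1,rcond=None)[0]
    x,y=c1+l[0]*d1,c2+l[1]*d2; return ((x+y)/2).round(4),np.linalg.norm(x-y).round(4)
E
python3 - <<'E'
from h import *
a=grab('top');b=grab('side')
for n,pa,pb in[('mill',(375.3,207.9),(301.5,112.5)),('egg',(255,217.6),(285.7,182.5)),('honey',(312.6,207.1),(287.5,149.3)),('salt',(195.8,221.6),(277.7,206))]: print(n,*tri(a,pa,b,pb))
# pads by colour
hsv=cv2.cvtColor(a['img'],cv2.COLOR_RGB2HSV)
m=cv2.inRange(hsv,(8,60,110),(25,200,255)); m[:150]=0;m[182:]=0;m[:,:220]=0;m[:,340:]=0
n,_,st,c=cv2.connectedComponentsWithStats(m)
for i in range(1,n):
    if st[i,4]>150: print(st[i],onplane(a,[c[i]],.017).round(4))
go((.393,.185,.2),(1,0,0))
E
```

```text
mill [ 0.413 -0.117  0.127] 0.0006
egg [0.3922 0.1837 0.0551] 0.0013
honey [0.4205 0.033  0.0741] 0.0016
salt [0.3771 0.3358 0.0814] 0.002
[227 154  21  22 332] [[0.5446 0.2349 0.017 ]]
[257 155  20  21 318] [[0.5453 0.1522 0.017 ]]
[285 155  21  22 327] [[0.5451 0.0706 0.017 ]]
[314 156  20  21 328] [[ 0.5467 -0.0101  0.017 ]]
tcp [ 0.2676 -0.6194  0.2308] toolx [ 0.397 -0.918 -0.001] tooly [-0.     0.001 -1.   ] toolz [0.918 0.397 0.   ] t 0.3 w 0.9995809612431605 F [0.4 0.4 0.3] q [-1.2   0.26  1.6   0.    1.27 -0.04]
shift mm [-688.7   31.4  434.1]
yaw -1.163
```

Request:
drive_tool(
  plan=[
    [85, -689, 0, 434, -1.163],
    [85, -689, 0, 434, -1.163],
    [85, -689, 0, 434, -1.163],
    [85, -689, 0, 434, -1.163],
    [85, -689, 0, 434, -1.163],
    [85, -689, 0, 434, -1.163],
    [85, -689, 0, 434, -1.163],
    [85, -689, 0, 434, -1.163],
    [85, -689, 0, 434, -1.163],
    [85, -689, 0, 434, -1.163],
    [85, -689, 0, 434, -1.163],
    [85, -689, 0, 434, -1.163],
  ],
  squeeze=30,
)

```text
t: 1.5
position: [0.3598, -0.0249, 0.2318]
eef_rot: [-0.707, 0.707, 0.0, 0.001]
force: [1.6, 0.7, -0.4]
width: 0.998
```

Run:
```python
from h import *
go((.393,.184,.18),(1,0,0))
```

```text
tcp [ 0.3598 -0.0249  0.2318] toolx [ 1.    -0.001  0.002] tooly [ 0.002 -0.    -1.   ] toolz [ 0.001  1.    -0.   ] t 1.5 w 0.998282186026346 F [ 1.6  0.7 -0.4] q [-0.14 -0.37  2.21 -0.    1.31 -0.14]
shift mm [ 33.   51.8 209. ]
yaw -0.001
```

Request:
drive_tool(
  plan=[
    [85, 33, 50, 209, 0],
    [85, 33, 50, 209, 0],
    [85, 33, 50, 209, 0],
    [85, 33, 50, 209, 0],
    [85, 33, 50, 209, 0],
    [85, 33, 50, 209, 0],
    [85, 33, 50, 209, 0],
    [85, 33, 50, 209, 0],
  ],
)

```text
t: 2.3
position: [0.393, 0.1814, 0.1816]
eef_rot: [-0.707, 0.707, -0.0, 0.0]
force: [-0.5, -0.0, -0.9]
width: 0.992
```

Run:
```python
from h import *
f=grab('wrist','w1.png')
c,d=ray(f,[[256,192]]);print(c,d)
p,R,s=tool();print('proj exp rim',proj(f,[(.3922,.1837,.061)]),'tcp',proj(f,[p]))
go((.3922,.1837,.03),(1,0,0))
```

```text
[0.3932163  0.26027445 0.32359509] [[ 0.00572539 -0.29537777 -0.95545077]]
proj exp rim [[253.12903491 187.1258786 ]] tcp [[254.1029476  255.87300079]]
tcp [0.3931 0.1812 0.1817] toolx [ 1.    -0.002  0.001] tooly [ 0.001 -0.    -1.   ] toolz [ 0.002  1.    -0.   ] t 2.35 w 0.993335985897953 F [-0.4  0.3  0.3] q [ 0.37 -0.17  2.15 -0.    1.16  0.38]
shift mm [ -1.  151.7   2.5]
yaw -0.002
```

View pics/w1.png

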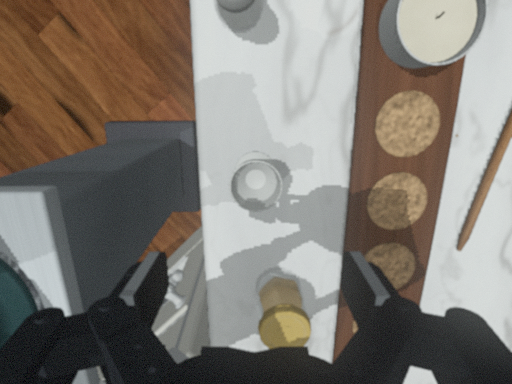

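The wrist view shows the egg cup rim centred at about (257,185). The pads are at (407,123) and (397,200), and the honey lid is at (284,326).

Run:
```python
from h import *
f=grab('wrist')
print(onplane(f,[(257,185)],.061),onplane(f,[(407.5,123.5),(397.5,200.5)],.017),onplane(f,[(284.5,326)],.075))
```

```text
[[0.39584273 0.18554589 0.061     ]] [[0.54675242 0.23668961 0.017     ]
 [0.54789092 0.15539775 0.017     ]] [[0.4235635  0.04160182 0.075     ]]
```

Request:
drive_tool(
  plan=[
    [85, 1.5, 40, 4, 0],
    [85, 1.5, 80, 4, 0],
    [85, 1.5, 120, 4, 0],
    [85, 1.5, 159, 4, 0],
    [85, 1.5, 159, 4, 0],
    [85, 1.5, 159, 4, 0],
    [30, 1.5, 159, 4, 0],
    [30, 1.5, 159, 4, 0],
    [30, 1.5, 159, 4, 0],
    [30, 1.5, 159, 4, 0],
    [30, 1.5, 159, 4, 0],
    [30, 1.5, 159, 4, 0],
  ],
)

```text
t: 3.6
position: [0.3963, 0.1871, 0.0247]
eef_rot: [0.708, -0.707, -0.001, -0.001]
force: [-1.7, -0.1, 7.7]
width: 0.541
```

Request:
drive_tool(
  plan=[
    [30, 0, 0, 0, 0],
    [30, 0, 0, 0, 0],
    [30, 0, -15, 0, 0],
    [30, 0, -30, 0, 0],
    [30, 0, -70, 0, 0],
    [30, 0, -110, 0, 0],
    [30, 0, -110, 0, 0],
    [30, 0, -110, 0, 0],
  ],
)

```text
t: 4.4
position: [0.3957, 0.1868, 0.1344]
eef_rot: [0.708, -0.706, -0.002, -0.002]
force: [0.4, -0.0, -0.9]
width: 0.538
```

Run:
```python
from h import *
f=grab('wrist','w2.png')
go((.5475,-.0105,.13),(1,0,0))
```

```text
tcp [0.3944 0.1863 0.1327] toolx [1.    0.    0.001] tooly [ 0.001  0.    -1.   ] toolz [-0.  1.  0.] t 4.45 w 0.5424336654112094 F [ 0.3  0.3 -0.9] q [ 0.38 -0.11  2.2  -0.    1.05  0.38]
shift mm [ 153.1    2.8 -196.8]
yaw 0.0
```

View pics/w2.png

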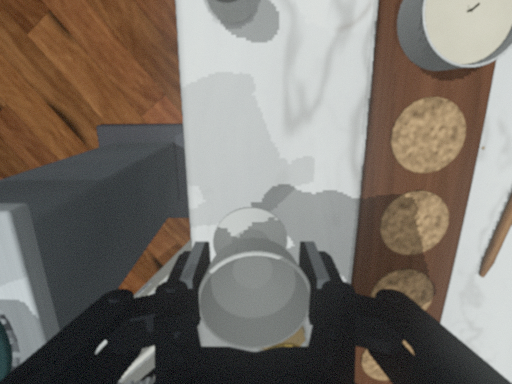

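Egg cup gripped (46 mm), hanging straight between the fingers with its rim centre near (254,299). Next I'll fit the pad row in this same wrist view.

```bash
cat >> h.py <<'E'
def pads(f,amin=900):
    hsv=cv2.cvtColor(f['img'],cv2.COLOR_RGB2HSV)
    m=cv2.inRange(hsv,(8,60,100),(25,170,255)); m=cv2.morphologyEx(m,cv2.MORPH_OPEN,np.ones((5,5)))
    for c in cv2.findContours(m,cv2.RETR_EXTERNAL,cv2.CHAIN_APPROX_NONE)[0]:
        if cv2.contourArea(c)>amin:
            P=onplane(f,c.reshape(-1,2),.017)[:,:2].astype(np.float32); (x,y),r=cv2.minEnclosingCircle(P); e=cv2.fitEllipse(P)
            print('blob px',c.reshape(-1,2).mean(0).round(),'xy',np.round(e[0],4),'axes',np.round(e[1],4))
E
python3 - <<'E'
from h import *
f=grab('wrist'); pads(f)
print('egg',onplane(f,[(254,299)],.169),tool()[0])
E
```

```text
blob px [156. 256.] xy [0.3052 0.1276] axes [0.0242 0.1096]
blob px [420. 177.] xy [0.5489 0.2064] axes [0.0989 0.2756]
blob px [71. 79.] xy [0.2574 0.282 ] axes [0.1118 0.1808]
egg [[0.39442466 0.18615158 0.169     ]] [0.39359379 0.1859496  0.13164144]
```

Request:
drive_tool(
  plan=[
    [30, 50, 0, -65, 0],
    [30, 100, 0, -130, 0],
    [30, 154, 0, -195, 0],
    [30, 154, 0, -195, 0],
    [30, 154, 0, -195, 0],
    [30, 154, 0, -195, 0],
    [30, 154, 0, -195, 0],
  ],
)

```text
t: 5.2
position: [0.5473, -0.0097, 0.13]
eef_rot: [0.707, -0.707, 0.002, 0.001]
force: [-1.1, -0.9, -0.7]
width: 0.54
```

Run:
```python
from h import *
f=grab('wrist','w3.png')
print('old-view pads'); 
P=[(.548,-.009+.0817*i,.017) for i in range(4)]
print(proj(f,P).round(1)); 
go((.548,-.009,.045),(1,0,0))
```

```text
old-view pads
[[ 255.4  191.5]
 [ 255.2   94. ]
 [ 254.9  -22.1]
 [ 254.5 -155.7]]
tcp [ 0.5467 -0.0087  0.1301] toolx [ 1.    -0.001 -0.005] tooly [-0.005  0.001 -1.   ] toolz [0.001 1.    0.001] t 5.25 w 0.5379794815169859 F [-0. -0. -1.] q [-0.06  0.11  1.98  0.    1.05 -0.06]
shift mm [ 1.7 85.1 -0.3]
yaw -0.001
```

View pics/w3.png

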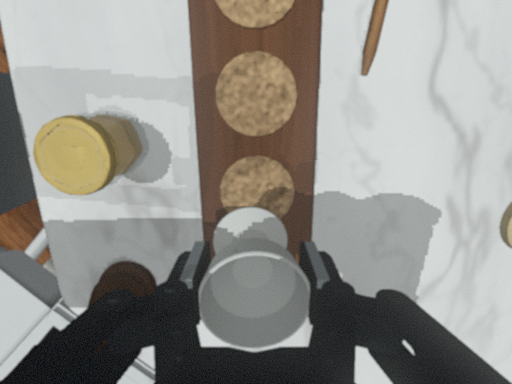

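Request:
drive_tool(
  plan=[
    [30, 1.5, 30, 0, 0],
    [30, 1.5, 60, 0, 0],
    [30, 1.5, 76, 0, 0],
    [30, 1.5, 82, 0, 0],
    [30, 1.5, 86, 0, 0],
    [30, 1.5, 88, 0, 0],
    [30, 1.5, 88, 0, 0],
    [30, 1.5, 88, 0, 0],
  ],
)

```text
t: 6.05
position: [0.5507, -0.0087, 0.0453]
eef_rot: [-0.707, 0.707, 0.001, 0.001]
force: [0.2, -0.3, -0.5]
width: 0.543
```

Request:
drive_tool(
  plan=[
    [30, -0.5, 1, 0, 0],
    [30, -0.5, 2, 0, 0],
    [30, -0.5, 2, 0, 0],
  ],
)

```text
t: 6.35
position: [0.5494, -0.0089, 0.0424]
eef_rot: [-0.707, 0.707, -0.0, 0.0]
force: [-0.4, 0.5, -1.1]
width: 0.54
```

Request:
drive_tool(
  plan=[
    [30, 0, 1, 0, 0],
    [30, 0, 2, 0, 0],
    [30, 0, 2, 0, 0],
  ],
)

```text
t: 6.65
position: [0.5496, -0.009, 0.0417]
eef_rot: [-0.707, 0.707, -0.0, -0.0]
force: [-4.3, -1.0, 10.3]
width: 0.539
```

Request:
drive_tool(
  plan=[
    [55, 0, 0, 0, 0],
    [70, 0, 0, 0, 0],
    [85, 0, 0, 0, 0],
    [85, 0, 0, 0, 0],
    [85, 0, -20, 0, 0],
    [85, 0, -60, 0, 0],
    [85, 0, -100, 0, 0],
    [85, 0, -130, 0, 0],
    [85, 0, -130, 0, 0],
    [85, 0, -130, 0, 0],
  ],
)

```text
t: 7.65
position: [0.55, -0.0088, 0.1711]
eef_rot: [-0.707, 0.707, 0.001, 0.001]
force: [-1.0, 0.1, -0.8]
width: 0.996
```

Run:
```python
from h import *
f=grab('wrist','w4.png')
go((.4225,.036,.18),(1,0,0))
```

```text
tcp [ 0.5488 -0.0087  0.1695] toolx [ 1.     0.    -0.001] tooly [-0.001  0.    -1.   ] toolz [-0.  1.  0.] t 7.7 w 0.9992711386365755 F [-0.5  0.7 -0.7] q [-0.06  0.07  1.94  0.    1.13 -0.06]
shift mm [-126.3  -10.3   44.7]
yaw 0.0
```

View pics/w4.png

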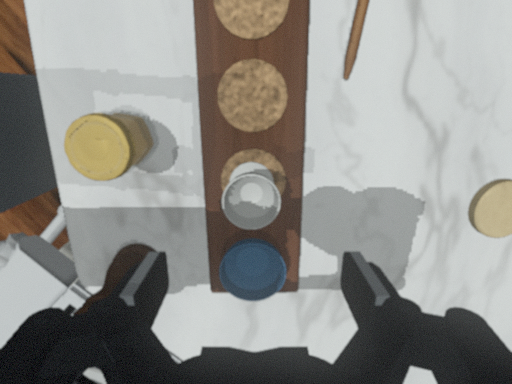

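Egg cup is upright on pad_4 with its rim at (251,199). Honey lid centre is at (98,147) and pad_3 at (252.5,95).

Run:
```python
from h import *
f=grab('wrist')
print('egg',onplane(f,[(251.3,199)],.078),'pad3,2',onplane(f,[(252.5,95.3),(253,1)],.017),'honey',onplane(f,[(98,147)],.075))
```

```text
egg [[ 0.54653802 -0.00793464  0.078     ]] pad3,2 [[0.54732405 0.07295828 0.017     ]
 [0.54793757 0.1508452  0.017     ]] honey [[0.42565682 0.03435752 0.075     ]]
```

Request:
drive_tool(
  plan=[
    [85, -45, 0, 16, 0],
    [85, -90, 0, 30, 0],
    [85, -126, 0, 44, 0],
    [85, -126, 0, 44, 0],
    [85, -126, 0, 44, 0],
  ],
)

```text
t: 8.25
position: [0.4222, 0.0354, 0.1689]
eef_rot: [-0.707, 0.707, -0.0, -0.001]
force: [0.7, -0.1, 0.3]
width: 0.994
```

Run:
```python
from h import *
f=grab('wrist')
hsv=cv2.cvtColor(f['img'],cv2.COLOR_RGB2HSV)
m=cv2.inRange(hsv,(18,120,120),(30,255,255))
c=max(cv2.findContours(m,0,2)[0],key=cv2.contourArea).reshape(-1,2)
P=onplane(f,c,.075)[:,:2].astype(np.float32)
print(c.min(0),c.max(0),cv2.minEnclosingCircle(P))
go((.4225,.034,.025),(1,0,0))
```

```text
Traceback (most recent call last):
ValueError: max() iterable argument is empty
```

Run:
```python
from h import *
f=grab('wrist','w5.png')
q=proj(f,[(.4225,.034,.075)])[0];x,y=q.astype(int);print(q)
hsv=cv2.cvtColor(f['img'],cv2.COLOR_RGB2HSV);print(hsv[y-4:y+5:4,x-8:x+9:8].reshape(-1,3).tolist())
h0=hsv[y,x].astype(int)
m=cv2.inRange(hsv,(int(h0[0])-5,90,60),(int(h0[0])+5,255,255))
c=max(cv2.findContours(m,0,2)[0],key=cv2.contourArea).reshape(-1,2)
P=onplane(f,c,.075)[:,:2].astype(np.float32)
print(c.min(0),c.max(0),cv2.minEnclosingCircle(P))
go((.4225,.034,.025),(1,0,0))
```

```text
[252.99205183 200.08831224]
[[22, 107, 169], [23, 103, 175], [23, 104, 176], [23, 107, 169], [23, 102, 172], [23, 111, 172], [23, 113, 170], [23, 106, 171], [23, 110, 170]]
[224 166] [286 229] ((0.42501991987228394, 0.035267170518636703), 0.027442075312137604)
tcp [0.4241 0.035  0.1699] toolx [ 1. -0. -0.] tooly [-0. -0. -1.] toolz [ 0.  1. -0.] t 8.35 w 0.9963522561846009 F [ 0.2  0.7 -0.1] q [ 0.02 -0.17  2.18 -0.    1.14  0.02]
shift mm [ -1.5 144.9  -1. ]
yaw -0.0
```

Request:
drive_tool(
  plan=[
    [85, 1.5, 40, 0, 0],
    [85, 1.5, 80, 0, 0],
    [85, 1.5, 120, 0, 0],
    [85, 1.5, 148, 0, 0],
    [85, 1.5, 148, 0, 0],
    [85, 1.5, 148, 0, 0],
    [45, 1.5, 148, 0, 0],
    [45, 1.5, 148, 0, 0],
    [45, 1.5, 148, 0, 0],
    [45, 1.5, 148, 0, 0],
    [45, 1.5, 148, 0, 0],
    [45, 1.5, 148, 0, 0],
  ],
  squeeze=35,
)

```text
t: 9.55
position: [0.4267, 0.0352, 0.0246]
eef_rot: [-0.707, 0.707, 0.001, 0.001]
force: [-1.7, -0.3, 6.3]
width: 0.647
```

Request:
drive_tool(
  plan=[
    [45, 0, 0, 0, 0],
    [45, 0, -15, 0, 0],
    [45, 0, -30, 0, 0],
    [45, 0, -70, 0, 0],
    [45, 0, -110, 0, 0],
    [45, 0, -110, 0, 0],
    [45, 0, -110, 0, 0],
  ],
)

```text
t: 10.25
position: [0.4262, 0.0353, 0.1342]
eef_rot: [0.707, -0.707, -0.002, -0.002]
force: [-0.6, -1.1, -2.5]
width: 0.645
```

Run:
```python
from h import *
f=grab('wrist')
go((.5480,.0725,.13),(1,0,0))
```

```text
tcp [0.4247 0.0352 0.1325] toolx [1.    0.    0.001] tooly [ 0.001  0.    -1.   ] toolz [-0.  1.  0.] t 10.3 w 0.6453708338233404 F [-1.1 -1.6 -2.6] q [ 0.02 -0.13  2.22  0.    1.06  0.02]
shift mm [123.3   2.6  37.3]
yaw 0.0
```

Request:
drive_tool(
  plan=[
    [45, 45, 0, 13, 0],
    [45, 90, 0, 26, 0],
    [45, 122.5, 0, 37.5, 0],
    [45, 122.5, 0, 37.5, 0],
    [45, 122.5, 0, 37.5, 0],
  ],
)

```text
t: 10.8
position: [0.5459, 0.0727, 0.1296]
eef_rot: [-0.707, 0.707, -0.002, -0.002]
force: [0.0, 0.3, -2.2]
width: 0.65
```

Run:
```python
from h import *
f=grab('wrist','w6.png')
print(proj(f,[(.548,.0727,.017),(.548,.1545,.017)]).round(1))
go((.548,.0727,.045),(1,0,0))
```

```text
[[257.2 192.2]
 [257.4  94.6]]
tcp [0.5452 0.0725 0.1298] toolx [ 1.     0.    -0.005] tooly [-0.005 -0.001 -1.   ] toolz [-0.     1.    -0.001] t 10.85 w 0.6399445605919837 F [-1.  -0.2 -2.6] q [ 0.09  0.12  1.97 -0.    1.06  0.09]
shift mm [ 3.3 84.8  0.2]
yaw 0.0
```

View pics/w6.png

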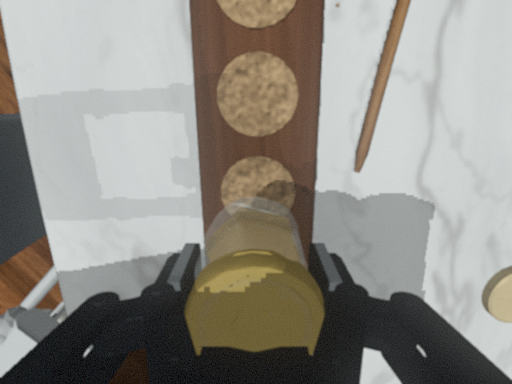

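Request:
drive_tool(
  plan=[
    [45, 2, 30, 0, 0],
    [45, 2, 60, 0, 0],
    [45, 2, 78, 0, 0],
    [45, 2, 85, 0, 0],
    [45, 2, 87, 0, 0],
    [45, 2, 89, 0, 0],
    [45, 2, 90, 0, 0],
    [45, 2, 90, 0, 0],
  ],
)

```text
t: 11.65
position: [0.5502, 0.0728, 0.0433]
eef_rot: [0.707, -0.707, -0.001, -0.001]
force: [-0.5, 0.1, -2.4]
width: 0.641
```

Request:
drive_tool(
  plan=[
    [45, -0.5, 1, 0, 0],
    [45, -0.5, 2, 0, 0],
    [45, -0.5, 2, 0, 0],
  ],
)

```text
t: 11.95
position: [0.5496, 0.0728, 0.0417]
eef_rot: [0.707, -0.707, -0.0, -0.0]
force: [-2.4, 0.3, 4.4]
width: 0.649
```

Request:
drive_tool(
  plan=[
    [65, 0, 0.5, 0, 0],
    [75, 0, 0.5, 0, 0],
    [85, 0, 0.5, 0, 0],
    [85, 0, 0.5, 0, 0],
    [85, 0, -20, 0, 0],
    [85, 0, -60, 0, 0],
    [85, 0, -100, 0, 0],
    [85, 0, -140, 0, 0],
    [85, 0, -140, 0, 0],
    [85, 0, -140, 0, 0],
  ],
)

```text
t: 12.95
position: [0.55, 0.0728, 0.1819]
eef_rot: [0.707, -0.707, -0.001, -0.001]
force: [-0.9, 0.6, -0.7]
width: 1.001
```

Run:
```python
from h import *
f=grab('wrist','w7.png')
hsv=cv2.cvtColor(f['img'],cv2.COLOR_RGB2HSV)
m=cv2.inRange(hsv,(18,85,60),(28,255,255))
c=max(cv2.findContours(m,0,2)[0],key=cv2.contourArea).reshape(-1,2)
print('honey',c.min(0),c.max(0),cv2.minEnclosingCircle(onplane(f,c,.092)[:,:2].astype(np.float32)))
go((.379,.338,.19),(1,0,0))
```

```text
honey [220 162] [287 236] ((0.554213285446167, 0.0723922923207283), 0.03279103338718414)
tcp [0.5487 0.0727 0.1801] toolx [ 1.  0. -0.] tooly [-0. -0. -1.] toolz [-0.  1. -0.] t 13.0 w 0.9947647391289512 F [-0.4 -0.1 -0.9] q [ 0.09  0.07  1.92 -0.    1.15  0.09]
shift mm [-169.7   -9.9  265.3]
yaw 0.0
```

Request:
drive_tool(
  plan=[
    [85, -170, -10, 265, 0],
    [85, -170, -10, 265, 0],
    [85, -170, -10, 265, 0],
    [85, -170, -10, 265, 0],
    [85, -170, -10, 265, 0],
    [85, -170, -10, 265, 0],
    [85, -170, -10, 265, 0],
    [85, -170, -10, 265, 0],
    [85, -170, -10, 265, 0],
    [85, -170, -10, 265, 0],
  ],
)

```text
t: 14.0
position: [0.3793, 0.3363, 0.1893]
eef_rot: [-0.707, 0.708, -0.001, 0.0]
force: [0.5, 0.3, 0.4]
width: 0.993
```

Run:
```python
from h import *
f=grab('wrist','w8.png')
print(proj(f,[(.378,.337,.09),(.378,.337,0)]))
go((.378,.337,.03),(1,0,0))
```

```text
[[252.6498495  196.03480106]
 [253.13466486 171.169008  ]]
tcp [0.3795 0.3364 0.1896] toolx [ 1.    -0.002 -0.001] tooly [-0.001 -0.001 -1.   ] toolz [ 0.002  1.    -0.001] t 14.05 w 0.9976024579925373 F [ 0.6 -0.   0.1] q [ 0.68 -0.02  2.   -0.    1.16  0.68]
shift mm [ -1.4 159.6   0.8]
yaw -0.002
```

View pics/w8.png

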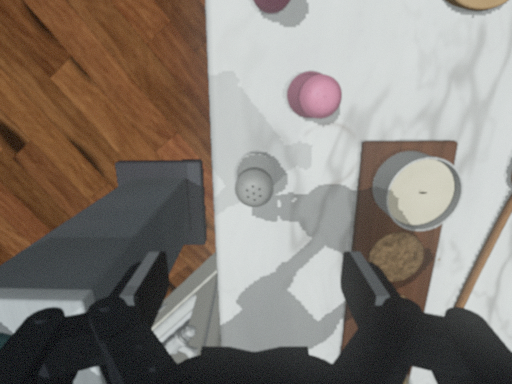

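Salt cap is at (254,187), and the pink look-alike at (320,95) is clear of the fingers.

Run:
```python
from h import *
f=grab('wrist')
P=onplane(f,[(254.5,187)],.08)[0];print(P,onplane(f,[(236,187),(273,187)],.08)[:,0], onplane(f,[(320,95)],.085))
go((P[0],P[1],.03))
```

```text
[0.37981671 0.34192141 0.08      ] [0.36382724 0.39580495] [[0.43085503 0.41768082 0.085     ]]
tcp [0.3796 0.3364 0.1898] toolx [ 1.    -0.002 -0.001] tooly [-0.001 -0.001 -1.   ] toolz [ 0.002  1.    -0.001] t 14.1 w 0.9971509588944266 F [ 0.8  1.  -0.4] q [ 0.68 -0.02  2.   -0.    1.16  0.68]
shift mm [  0.3 159.8   5.6]
```

Request:
drive_tool(
  plan=[
    [85, 0, 40, 4.5, 0],
    [85, 0, 80, 4.5, 0],
    [85, 0, 120, 4.5, 0],
    [85, 0, 165, 4.5, 0],
    [85, 0, 165, 4.5, 0],
    [85, 0, 165, 4.5, 0],
    [25, 0, 165, 4.5, 0],
    [25, 0, 165, 4.5, 0],
    [25, 0, 165, 4.5, 0],
    [25, 0, 165, 4.5, 0],
    [25, 0, 165, 4.5, 0],
    [25, 0, 165, 4.5, 0],
  ],
)

```text
t: 15.3
position: [0.3804, 0.3435, 0.0279]
eef_rot: [0.708, -0.706, -0.001, -0.001]
force: [-1.0, -2.1, 8.4]
width: 0.47
```

Request:
drive_tool(
  plan=[
    [25, 0, 0, 0, 0],
    [25, 0, 0, 0, 0],
    [25, 0, -15, 0, 0],
    [25, 0, -30, 0, 0],
    [25, 0, -70, 0, 0],
    [25, 0, -110, 0, 0],
    [25, 0, -130, 0, 0],
    [25, 0, -130, 0, 0],
  ],
)

```text
t: 16.1
position: [0.3814, 0.3444, 0.1603]
eef_rot: [0.709, -0.705, -0.003, -0.003]
force: [1.0, 0.7, -0.9]
width: 0.468
```

Run:
```python
from h import *
f=grab('wrist','w9.png')
go((.548,.1543,.15),(1,0,0))
```

```text
tcp [0.38   0.3433 0.1576] toolx [1.    0.    0.004] tooly [ 0.004  0.003 -1.   ] toolz [-0.     1.     0.003] t 16.15 w 0.46915374177449215 F [-0.5  0.2 -1.8] q [0.69 0.01 2.03 0.   1.09 0.69]
shift mm [ 167.9    7.6 -189. ]
yaw 0.0
```

View pics/w9.png

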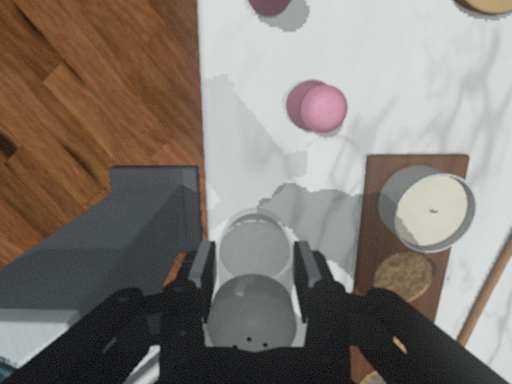

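Run:
```python
from h import *
f=grab('wrist')
print('cap',onplane(f,[(253,311)],.08+.133),'base',onplane(f,[(254.5,247)],.133))
```

```text
cap [[0.37957845 0.35231346 0.213     ]] base [[0.38047803 0.33558754 0.133     ]]
```

Request:
drive_tool(
  plan=[
    [25, 43, 0, -48, 0],
    [25, 86, 0, -96, 0],
    [25, 129, 0, -144, 0],
    [25, 168, 0, -189, 0],
    [25, 168, 0, -189, 0],
    [25, 168, 0, -189, 0],
    [25, 168, 0, -189, 0],
  ],
)

```text
t: 16.9
position: [0.546, 0.1516, 0.1526]
eef_rot: [-0.707, 0.707, -0.003, -0.001]
force: [-0.6, -0.2, -1.2]
width: 0.465
```

Run:
```python
from h import *
f=grab('wrist','w10.png')
print(proj(f,[(.548,.1543,.017),(.548,.236,.017)]).round(1))
go((.548,.1543,.05),(1,0,0))
```

```text
[[256.8 182.3]
 [256.7  91.7]]
tcp [0.5453 0.1527 0.1528] toolx [ 1.    -0.001 -0.005] tooly [-0.005 -0.001 -1.   ] toolz [ 0.001  1.    -0.001] t 16.95 w 0.46539750088620846 F [-1.2 -0.1 -2.2] q [0.23 0.13 1.92 0.   1.1  0.23]
shift mm [  3.2 102.8   1.7]
yaw -0.001
```

View pics/w10.png

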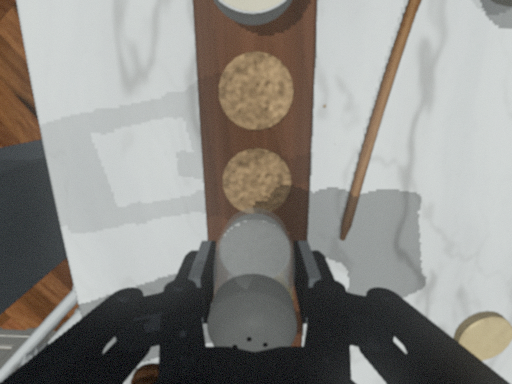

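Pad_2 is at (257,181) and pad_1 at (256,90), as predicted. I'll check the shaker's tilt numerically.

Run:
```python
from h import *
f=grab('wrist'); p=tool()[0]; x,y=p[0],p[1]; z0=p[2]-.0265
for dy in(-.003,0,.003): print(dy,proj(f,[(x,y+dy,z0+.09),(x,y+dy+.017,z0+.078),(x,y+dy,z0+.0),(x,y+dy+.022,z0),(x,y+dy+.022,z0+.02)]).round(0).tolist())
```

```text
-0.003 [[252.0, 357.0], [252.0, 291.0], [254.0, 238.0], [254.0, 204.0], [253.0, 216.0]]
0 [[252.0, 350.0], [252.0, 284.0], [254.0, 233.0], [254.0, 199.0], [253.0, 211.0]]
0.003 [[252.0, 342.0], [252.0, 277.0], [254.0, 229.0], [254.0, 194.0], [253.0, 206.0]]
```

Request:
drive_tool(
  plan=[
    [25, 2, 40, 3, 0],
    [25, 2, 75, 3, 0],
    [25, 2, 95, 3, 0],
    [25, 2, 101, 3, 0],
    [25, 2, 105, 3, 0],
    [25, 2, 107, 3, 0],
    [25, 2, 107, 3, 0],
    [25, 2, 107, 3, 0],
  ],
)

```text
t: 17.8
position: [0.5499, 0.1566, 0.0497]
eef_rot: [0.707, -0.707, -0.001, -0.001]
force: [0.3, -0.6, -0.4]
width: 0.47
```

Request:
drive_tool(
  plan=[
    [25, -1, 2, -0.5, 0],
    [25, -1, 4, -0.5, 0],
    [25, -1, 5, -0.5, 0],
    [25, -1, 5, -0.5, 0],
  ],
)

```text
t: 18.2
position: [0.5484, 0.1558, 0.0449]
eef_rot: [0.707, -0.707, -0.0, -0.0]
force: [-4.2, -0.1, 7.4]
width: 0.468
```

Request:
drive_tool(
  plan=[
    [25, 0, 1, 0, 0],
    [25, 0, 1.5, 0, 0],
    [25, 0, 1.5, 0, 0],
  ],
)

```text
t: 18.5
position: [0.5485, 0.1559, 0.0448]
eef_rot: [0.707, -0.707, -0.0, -0.0]
force: [-6.8, -0.3, 16.6]
width: 0.466
```

Request:
drive_tool(
  plan=[
    [48, 0, 0, 0, 0],
    [60, 0, 0, 0, 0],
    [75, 0, 0, 0, 0],
    [85, 0, 0, 0, 0],
    [85, 0, 0, 0, 0],
    [85, 0, -20, 0, 0],
    [85, 0, -60, 0, 0],
    [85, 0, -100, 0, 0],
    [85, 0, -150, 0, 0],
    [85, 0, -170, 0, 0],
    [85, 0, -170, 0, 0],
  ],
)

```text
t: 19.6
position: [0.5509, 0.1564, 0.2168]
eef_rot: [0.708, -0.706, -0.003, -0.003]
force: [0.7, -0.0, 0.1]
width: 0.994
```

Run:
```python
from h import *
f=grab('wrist','w11.png'); b=grab('side')
w=f['img'][:,:,::-1]; s=cv2.resize(b['img'][90:234,180:324,::-1],(384,384),interpolation=cv2.INTER_CUBIC)
cv2.imwrite('pics/m11.png',np.hstack([w[:,100:400],s]))
print(proj(f,[(.548,.1552,.107),(.548,.0733,.092),(.548,.237,.017)]).round(0).tolist())
go((.413,-.117,.22),(1,0,0))
```

```text
[[250.0, 195.0], [250.0, 268.0], [250.0, 97.0]]
tcp [0.5478 0.1557 0.2115] toolx [ 1. -0.  0.] tooly [ 0.  0. -1.] toolz [0. 1. 0.] t 19.7 w 0.9963507716105493 F [ 0.2  0.6 -0.9] q [0.23 0.08 1.86 0.   1.21 0.23]
shift mm [-134.8   -8.5 -272.7]
yaw -0.0
```

View pics/m11.png

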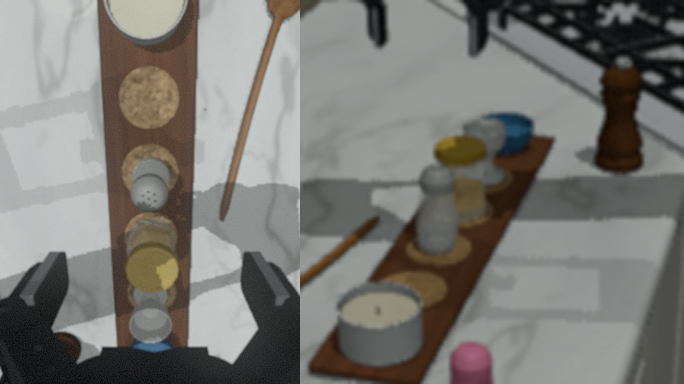

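Salt, honey and egg cup stand upright on their pads: salt cap at wrist (249,195), exactly as predicted, and honey lid at (253,268). The mill is next.

Request:
drive_tool(
  plan=[
    [85, -135, -20, -273, 0],
    [85, -135, -20, -273, 0],
    [85, -135, -20, -273, 0],
    [85, -135, -20, -273, 0],
    [85, -135, -20, -273, 0],
    [85, -135, -20, -273, 0],
    [85, -135, -20, -273, 0],
    [85, -135, -20, -273, 0],
    [85, -135, -20, -273, 0],
    [85, -135, -20, -273, 0],
  ],
)

```text
t: 20.7
position: [0.413, -0.1159, 0.2307]
eef_rot: [0.707, -0.707, -0.0, 0.001]
force: [0.6, -0.4, 0.7]
width: 0.993
```

Run:
```python
from h import *
f=grab('wrist','w12.png')
print(proj(f,[(.413,-.117,.128),(.413,-.117,.107)]))
go((.413,-.117,.082),(1,0,0))
```

```text
[[254.20335718 196.98619111]
 [254.24357991 189.88176202]]
tcp [ 0.4132 -0.1159  0.231 ] toolx [ 1.     0.002 -0.001] tooly [-0.001  0.001 -1.   ] toolz [-0.002  1.     0.001] t 20.75 w 0.9957365754618793 F [1.2 0.2 0.5] q [-0.33 -0.22  2.1   0.    1.26 -0.33]
shift mm [  0.  149.   -1.2]
yaw 0.002
```

View pics/w12.png

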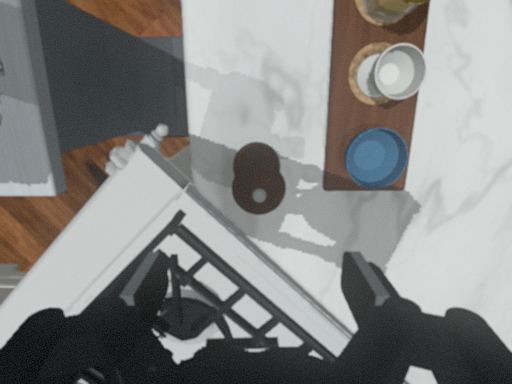

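Mill knob is at (259.5,196) and its head at (259,187), about 3 mm further in x than estimated.

Request:
drive_tool(
  plan=[
    [85, 2.5, 40, 0, 0],
    [85, 2.5, 80, 0, 0],
    [85, 2.5, 120, 0, 0],
    [85, 2.5, 149, 0, 0],
    [85, 2.5, 149, 0, 0],
    [85, 2.5, 149, 0, 0],
    [35, 2.5, 149, 0, 0],
    [35, 2.5, 149, 0, 0],
    [35, 2.5, 149, 0, 0],
    [35, 2.5, 149, 0, 0],
    [35, 2.5, 149, 0, 0],
    [35, 2.5, 149, 0, 0],
  ],
  squeeze=50,
)

```text
t: 21.95
position: [0.417, -0.1179, 0.085]
eef_rot: [-0.707, 0.707, 0.001, 0.001]
force: [-1.0, 0.5, 6.9]
width: 0.546
```

Request:
drive_tool(
  plan=[
    [35, 0, 0, 0, 0],
    [35, 0, 0, 0, 0],
    [35, 0, -15, 0, 0],
    [35, 0, -30, 0, 0],
    [35, 0, -70, 0, 0],
    [35, 0, -110, 0, 0],
    [35, 0, -140, 0, 0],
    [35, 0, -140, 0, 0],
    [35, 0, -140, 0, 0],
  ],
)

```text
t: 22.85
position: [0.4158, -0.1174, 0.2236]
eef_rot: [-0.707, 0.707, 0.001, 0.001]
force: [0.0, 0.0, -2.4]
width: 0.539
```

Run:
```python
from h import *
go((.43,.237,.22),(1,0,0))
```

```text
tcp [ 0.4158 -0.1174  0.2236] toolx [ 1.    -0.     0.002] tooly [ 0.002 -0.001 -1.   ] toolz [ 0.     1.    -0.001] t 22.85 w 0.5386469073008607 F [ 0.   0.  -2.4] q [-0.33 -0.21  2.1   0.    1.24 -0.33]
shift mm [ 14.2   3.4 354.4]
yaw -0.0
```

Request:
drive_tool(
  plan=[
    [35, 2, 0, 40, 0],
    [35, 4, 0, 85, 0],
    [35, 6, 0, 130, 0],
    [35, 8, 0, 175, 0],
    [35, 10, 0, 220, 0],
    [35, 12, 0, 265, 0],
    [35, 14, 0, 310, 0],
    [35, 14, 0, 354, 0],
    [35, 14, 0, 354, 0],
    [35, 14, 0, 354, 0],
  ],
)

```text
t: 23.85
position: [0.4277, 0.2368, 0.2203]
eef_rot: [-0.706, 0.708, -0.001, -0.002]
force: [0.1, 0.8, -1.1]
width: 0.539
```

Request:
drive_tool(
  plan=[
    [35, 40, 0, 0, 0],
    [35, 80, 0, 0, 0],
    [35, 118, 0, 0, 0],
    [35, 118, 0, 0, 0],
    [35, 118, 0, 0, 0],
  ],
)

```text
t: 24.35
position: [0.5471, 0.2345, 0.2209]
eef_rot: [-0.707, 0.708, -0.002, -0.0]
force: [-1.5, -0.7, -2.2]
width: 0.536
```

Run:
```python
from h import *
f=grab('wrist','w13.png')
p=tool()[0];x,y=p[:2];z0=p[2]-.083
print(proj(f,[(.548,.237,.017),(x,y,z0+.128),(x,y,z0),(x,y+.029,z0)]).round(0).tolist())
go((.548,.237,.11),(1,0,0))
```

```text
[[255.0, 167.0], [252.0, 313.0], [253.0, 203.0], [253.0, 167.0]]
tcp [0.5464 0.2348 0.2212] toolx [ 1.    -0.002 -0.003] tooly [-0.003 -0.001 -1.   ] toolz [ 0.002  1.    -0.001] t 24.4 w 0.5403442695539107 F [-0.7 -0.4 -2.3] q [ 0.36  0.12  1.79 -0.    1.23  0.37]
shift mm [  2.  111.2   2.3]
yaw -0.002
```

View pics/w13.png

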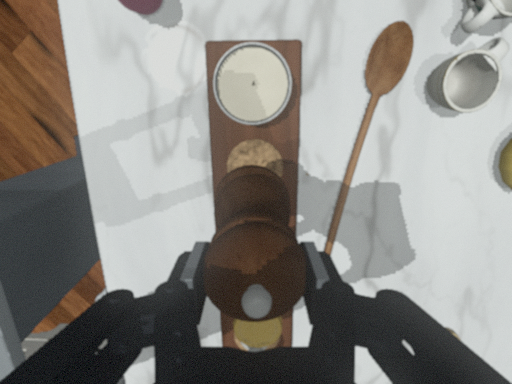

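Request:
drive_tool(
  plan=[
    [35, 1.5, 40, 2, 0],
    [35, 1.5, 80, 2, 0],
    [35, 1.5, 100, 2, 0],
    [35, 1.5, 108, 2, 0],
    [35, 1.5, 113, 2, 0],
    [35, 1.5, 115, 2, 0],
    [35, 1.5, 115, 2, 0],
    [35, 1.5, 115, 2, 0],
  ],
)

```text
t: 25.2
position: [0.5499, 0.2391, 0.1094]
eef_rot: [0.707, -0.707, -0.001, -0.001]
force: [-0.6, -0.2, -2.0]
width: 0.534
```

Request:
drive_tool(
  plan=[
    [35, -1, 2, -1, 0],
    [35, -1, 4, -1, 0],
    [35, -1, 6, -1, 0],
    [35, -1, 6, -1, 0],
  ],
)

```text
t: 25.6
position: [0.5481, 0.2379, 0.1022]
eef_rot: [0.707, -0.707, -0.0, -0.0]
force: [-1.1, 0.6, 1.4]
width: 0.537
```

Request:
drive_tool(
  plan=[
    [35, 0, 1, 0, 0],
    [35, 0, 1, 0, 0],
  ],
)

```text
t: 25.8
position: [0.5482, 0.2381, 0.1022]
eef_rot: [0.707, -0.707, -0.0, -0.0]
force: [-3.2, -0.1, 6.7]
width: 0.538
```

Request:
drive_tool(
  plan=[
    [48, 0, 0, 0, 0],
    [55, 0, 0, 0, 0],
    [70, 0, 0, 0, 0],
    [85, 0, 0, 0, 0],
    [85, 0, 0, 0, 0],
    [85, 0, -20, 0, 0],
    [85, 0, -60, 0, 0],
    [85, 0, -100, 0, 0],
    [85, 0, -130, 0, 0],
    [85, 0, -130, 0, 0],
  ],
)

```text
t: 26.8
position: [0.5513, 0.239, 0.2373]
eef_rot: [0.708, -0.706, -0.004, -0.004]
force: [0.6, -0.2, 0.3]
width: 0.992
```

Request:
drive_tool(
  plan=[
    [85, -45, 0, 0, 0],
    [85, -90, 0, -40, 0],
    [85, -130, 0, -85, 0],
    [85, -130, 0, -130, 0],
    [85, -130, 0, -175, 0],
    [85, -130, 0, -220, 0],
    [85, -130, 0, -260, 0],
    [85, -130, 0, -300, 0],
    [85, -130, 0, -300, 0],
    [85, -130, 0, -300, 0],
  ],
)

```text
t: 27.8
position: [0.4173, -0.0628, 0.2299]
eef_rot: [0.707, -0.707, 0.002, -0.001]
force: [0.2, 0.2, -0.1]
width: 0.997
```

Run:
```python
from h import *
a=grab('top');b=grab('side')
t=cv2.resize(a['img'][130:250,170:390,::-1],(660,360),interpolation=cv2.INTER_CUBIC); s=cv2.resize(b['img'][70:260,160:340,::-1],(341,360),interpolation=cv2.INTER_CUBIC)
o=np.zeros((600,700,3),np.uint8);o[:240,:440]=cv2.resize(t,(440,240));o[240:,:341]=s
w=cv2.resize(a['img'][140:190,215:345,::-1],(520,200),interpolation=cv2.INTER_CUBIC);o[260:460,345:700]=cv2.resize(w,(355,200))
cv2.imwrite('pics/fin.png',o)
print(proj(a,[(.5456,.2345,.145),(.545,.153,.102),(.546,.071,.092),(.5465,-.0105,.078)]).round(1).tolist()); s=status.get_state();print(s['t'],s['position'],s['force'])
```

```text
[[236.0, 151.5], [268.0, 157.1], [298.9, 158.4], [328.3, 160.3]]
27.9 [ 0.41758196 -0.06148571  0.23015628] [ 0.12745235 -0.26159514 -0.31707857]
```

View pics/fin.png

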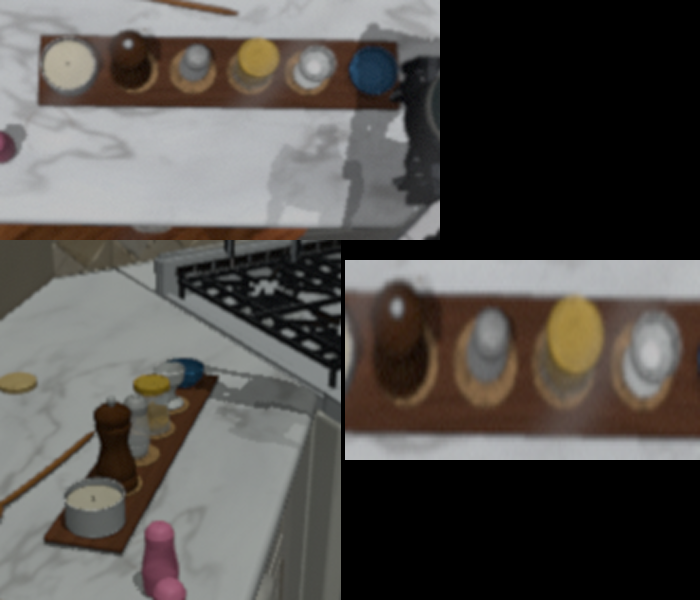

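Final view: salt, honey and egg cup tops land within 1 px of the pad-centre prediction. The mill knob seems about 2 px off towards the candle, so I'll measure that numerically (the picture views are used up).

Run:
```python
from h import *
a=grab('top');b=grab('side')
g=cv2.cvtColor(a['img'],cv2.COLOR_RGB2GRAY).astype(float)
sub=g[146:158,228:241]; w=np.clip(sub-sub.max()*.6,0,None); yy,xx=np.mgrid[146:158,228:241]
k=(float((w*xx).sum()/w.sum()),float((w*yy).sum()/w.sum())); print('knob',k,onplane(a,[k],.145))
print(g[148:158,228:242].astype(int))
hsv=cv2.cvtColor(a['img'],cv2.COLOR_RGB2HSV)
for r in(160,163,166,168,170): print(r,a['img'][r,222:254].mean(1).astype(int))
# candle / bowl positions now
print(onplane(a,[[204,162]],.056))
```

```text
knob (233.2313307130825, 150.17574396406513) [[0.5489431  0.24151858 0.145     ]]
[[ 71  66  60  56  58  55  53  49  37  36  34  36  46  63]
 [ 62  61  61  61  72  83  85  72  53  40  36  35  36  35]
 [ 59  58  62  72 104 130 132 111  71  45  43  37  37  31]
 [ 58  56  62  88 128 152 153 128  84  52  45  41  38  34]
 [ 56  56  61  86 126 150 150 123  82  50  45  42  39  37]
 [ 56  53  57  70  98 118 120  97  63  46  41  42  40  35]
 [ 52  52  51  55  63  74  75  63  49  43  41  35  38  39]
 [ 48  48  45  48  48  47  47  45  41  40  41  38  37  36]
 [ 45  41  43  43  44  41  40  42  42  35  37  35  35  33]
 [ 43  42  43  41  41  41  40  42  38  38  35  34  33  36]]
160 [65 63 60 49 37 33 34 32 36 32 35 36 34 36 32 32 33 33 29 18 20 16 33 50
 58 57 53 46 51 51 50 51]
163 [59 56 50 38 33 30 25 24 25 28 28 22 26 25 23 22 22 18 15 15 14 18 22 45
 72 85 77 59 54 54 54 55]
166 [61 59 51 42 32 26 24 24 26 25 17 19 23 24 22 22 21 21 22 24 13 14 24 53
 83 99 85 61 53 55 53 53]
168 [58 56 53 46 38 31 25 22 23 24 24 25 23 26 23 21 27 20 16 22 19 20 41 71
 94 97 78 56 53 52 54 56]
170 [54 54 52 47 41 32 27 26 25 25 23 26 23 25 24 20 22 20 19 17 24 45 74 92
 98 84 63 52 55 52 53 55]
[[0.54010488 0.3242973  0.056     ]]
```

The mill stands about 6 mm off the pad centre, towards the candle. I'll regrip it and shift it.

Request:
drive_tool(
  plan=[
    [85, 0, -10, 45, 0],
    [85, 0, -10, 90, 0],
    [85, 0, -10, 135, 0],
    [85, 0, -10, 180, 0],
    [85, 0, -10, 225, 0],
    [85, 0, -10, 270, 0],
    [85, 40, -10, 303, 0],
    [85, 85, -10, 303, 0],
    [85, 130, -10, 303, 0],
    [85, 130, -10, 303, 0],
    [85, 130, -10, 303, 0],
  ],
)

```text
t: 29.1
position: [0.5475, 0.242, 0.2396]
eef_rot: [-0.707, 0.707, -0.0, -0.001]
force: [-0.1, -0.3, -0.4]
width: 0.994
```

Run:
```python
from h import *
f=grab('wrist')
g=cv2.cvtColor(f['img'],cv2.COLOR_RGB2GRAY)
q=proj(f,[(.548,.241,.145)])[0];print(q);x,y=q.astype(int)
sub=g[y-25:y+26,x-25:x+26].astype(float);w=cv2.GaussianBlur(sub,(0,0),3);i=np.unravel_index(w.argmax(),w.shape);k=(x-25+i[1],y-25+i[0]);print('knob?',k,w.max(),np.median(sub),onplane(f,[k],.145))
go((.548,.242,.1025),(1,0,0))
```

```text
[254.96264619 199.78765252]
knob? (np.int64(255), np.int64(200)) 147.9159323353311 61.0 [[0.54803103 0.24081539 0.145     ]]
tcp [0.5467 0.2417 0.24  ] toolx [ 1.     0.002 -0.002] tooly [-0.002 -0.    -1.   ] toolz [-0.002  1.    -0.   ] t 29.15 w 0.9987167370437204 F [-0.8 -1.   0. ] q [0.37 0.12 1.76 0.   1.27 0.37]
shift mm [  1.6 137.5   0.4]
yaw 0.002
```

Request:
drive_tool(
  plan=[
    [85, 0.5, 40, 0, 0],
    [85, 0.5, 80, 0, 0],
    [85, 0.5, 115, 0, 0],
    [85, 0.5, 137, 0, 0],
    [85, 0.5, 137, 0, 0],
    [85, 0.5, 137, 0, 0],
    [35, 0.5, 137, 0, 0],
    [35, 0.5, 137, 0, 0],
    [35, 0.5, 137, 0, 0],
    [35, 0.5, 137, 0, 0],
    [35, 0.5, 137, 0, 0],
    [35, 0.5, 137, 0, 0],
  ],
)

```text
t: 30.35
position: [0.5495, 0.2414, 0.1062]
eef_rot: [0.708, -0.707, -0.001, -0.001]
force: [-1.5, 0.1, 6.3]
width: 0.536
```

Request:
drive_tool(
  plan=[
    [35, 0, 0, 0, 0],
    [35, 0, 0, 0, 0],
    [35, 0, -4, 0, 0],
    [35, 0, -6, 0, 0],
    [35, 0, -6, -2, 0],
    [35, 0, -6, -5, 0],
    [35, 0, -6, -5, 0],
    [35, 0, -3, -5, 0],
    [35, 0, -1, -5, 0],
    [35, 0, 0, -5, 0],
    [35, 0, 0.5, -5, 0],
    [35, 0, 0.5, -5, 0],
  ],
)

```text
t: 31.55
position: [0.5489, 0.2365, 0.1063]
eef_rot: [0.708, -0.707, -0.0, -0.0]
force: [-5.9, -0.6, 14.4]
width: 0.532
```

Contact made; release, retreat and measure.

Request:
drive_tool(
  plan=[
    [48, 0, 0, 0, 0],
    [55, 0, 0, 0, 0],
    [70, 0, 0, 0, 0],
    [85, 0, 0, 0, 0],
    [85, 0, 0, 0, 0],
    [85, 0, -20, 0, 0],
    [85, 0, -60, 0, 0],
    [85, 0, -100, 0, 0],
    [85, 0, -130, 0, 0],
    [85, 0, -130, 0, 0],
  ],
)

```text
t: 32.55
position: [0.5518, 0.2369, 0.2396]
eef_rot: [0.708, -0.706, -0.003, -0.004]
force: [0.8, 0.3, 0.4]
width: 0.995
```

```bash
cat >> h.py <<'E'
def bright(f,P):
    g=cv2.GaussianBlur(cv2.cvtColor(f['img'],cv2.COLOR_RGB2GRAY).astype(np.float32),(0,0),1.5)
    x,y=proj(f,[P])[0].astype(int); s=g[y-12:y+13,x-12:x+13]; w=np.clip(s-.75*s.max(),0,None)
    yy,xx=np.mgrid[y-12:y+13,x-12:x+13]; k=((w*xx).sum()/w.sum(),(w*yy).sum()/w.sum())
    print('knob px',np.round(k,1),'xy',onplane(f,[k],P[2]).round(4))
E
python3 - <<'E'
from h import *
bright(grab('wrist'),(.548,.237,.145)); print(status.get_state()['position'])
E
```

```text
knob px [247.4 200.3] xy [[0.5473 0.236  0.145 ]]
[0.55030292 0.23641471 0.23658658]
```

Request:
drive_tool(
  plan=[
    [85, -45, 0, 0, 0],
    [85, -90, 0, -40, 0],
    [85, -130, 0, -85, 0],
    [85, -130, 0, -130, 0],
    [85, -130, 0, -175, 0],
    [85, -130, 0, -220, 0],
    [85, -130, 0, -260, 0],
    [85, -130, 0, -300, 0],
    [85, -130, 0, -300, 0],
    [85, -130, 0, -300, 0],
  ],
)

```text
t: 33.6
position: [0.4174, -0.0648, 0.2317]
eef_rot: [0.708, -0.707, 0.002, -0.0]
force: [0.2, 0.5, -0.2]
width: 0.993
```

Run:
```python
from h import *
a=grab('top')
g=cv2.GaussianBlur(cv2.cvtColor(a['img'],cv2.COLOR_RGB2GRAY).astype(np.float32),(0,0),1)
x,y=proj(a,[(.546,.236,.145)])[0].astype(int);s=g[y-5:y+6,x-6:x+7];w=np.clip(s-.75*s.max(),0,None);yy,xx=np.mgrid[y-5:y+6,x-6:x+7]
k=((w*xx).sum()/w.sum(),(w*yy).sum()/w.sum());print('knob',k,onplane(a,[k],.145),'pad1 (.5446,.2349)')
for r in(163,166,168,170): print(r,a['img'][r,222:254].mean(1).astype(int))
hsv=cv2.cvtColor(a['img'],cv2.COLOR_RGB2HSV)
m=cv2.inRange(hsv,(18,110,90),(30,255,255));m[:140]=0;m[185:]=0;M=cv2.moments(m);print('lid',onplane(a,[(M['m10']/M['m00'],M['m01']/M['m00'])],.092))
m=cv2.inRange(hsv,(95,100,40),(120,255,255));m[:140]=0;m[185:]=0;m[:,:335]=0;m[:,375:]=0;M=cv2.moments(m);print('bowl',onplane(a,[(M['m10']/M['m00'],M['m01']/M['m00'])],.035))
m=cv2.inRange(a['img'],(130,120,90),(255,255,225));m[:140]=0;m[180:]=0;m[:,:190]=0;m[:,219:]=0;M=cv2.moments(m);print('candle',onplane(a,[(M['m10']/M['m00'],M['m01']/M['m00'])],.05))
```

```text
knob (np.float64(232.20916970784006), np.float64(148.51570391865658)) [[0.55315142 0.24416412 0.145     ]] pad1 (.5446,.2349)
163 [57 58 57 61 61 48 32 22 24 24 25 24 24 25 28 29 25 20 23 14 17 12 15 16
 25 37 50 54 52 52 56 54]
166 [60 60 60 64 64 48 36 25 20 26 22 22 19 22 14 22 16 22 23 20 20 21 14 16
 29 48 60 54 52 53 54 56]
168 [59 55 57 61 68 68 43 27 26 24 26 25 22 23 25 23 23 22 23 22 23 24 20 24
 42 61 69 55 51 52 54 55]
170 [54 56 52 56 65 75 66 43 29 23 23 24 26 27 25 25 24 24 21 22 21 18 28 46
 67 71 59 53 52 52 52 52]
lid [[0.54553338 0.0725897  0.092     ]]
bowl [[ 0.54648433 -0.10019468  0.035     ]]
candle [[0.5572069  0.32577403 0.05      ]]
```

```bash
python3 -c "
from plant import workorder;workorder.job_done()"
```

```text
the job is handed in; nothing more can be done
```

The job is handed in at about 34 s on the robot's clock. The mill is on pad_1 next to the candle, the salt on pad_2, the honey on pad_3 and the egg cup on pad_4 next to the blue bowl. The arm is clear of everything.

- **Mill:** it first stood about 6 mm off its pad centre, so I regripped it and shifted it 5 mm. After that, the wrist camera puts its knob within about 1 mm of the pad centre. The top camera shows its base centred on the pad.
- **Salt, honey and egg cup:** their tops were within about 1 px of the pad-centre prediction, and they stood upright in the last picture I viewed. I used up the picture views before the mill was shifted, so the check after that was by numbers only.
- **Checks that disagreed:** the last top-camera reading of the mill's knob, about 13 mm off, probably caught bright marble, so I set it aside. The top and wrist cameras also differed by 2–3 mm throughout.
- **Candle and bowl:** no contact was planned or felt. My last candle reading was rough (about 10 mm from its first estimate) because the colour mask was poor, so it is not a precise check that the candle stayed put.

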